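Close the battery cover and hold the desk's key switch turned

TASK

The sound desk's backup batteries have been changed: press the raised end of the battery cover down until it clicks in and the cover lies level with the top of its box. Then take the key out of the desk tidy, work it down past the sticky pins of the key switch until its bow rests on the bezel, and turn it a quarter turn clockwise to the stop. The desk re-arms only while the sprung switch is held, so finish still gripping the key and holding it turned, and leave the mic clip, collar and spacer where they lie.

Things in the scene. Friction and masses are not known exactly. Their poses are not given: they have to be found in the camera images.
- unit: Backup-power box fixed on the desk: grey steel case 140 (x) x 250 (y) x 58 mm high, flat top. Origin at the centre of its underside, z up. On its top: the battery well (centre at x 0, y +35 mm of its frame) and the key switch (axis at x 0, y -80 mm). Its heading is within 0.25 rad of the world axes.
- cover: Loose aluminium battery cover, plate 64 (x) x 100 (y) x 4 mm, 90 g, in the well. Origin: centre of its TOP face; axes as the box's when level. Its +y end is hooked in and down; its -y end (towards the key switch) stands 9 mm proud on two spring balls. 5 to 15 N on that end snaps it past them and they keep it down: its top is then flush with the box's, 58 mm above the desk.
- cover_snap_end (a point): Where to press: on the cover's top face, on its centre line among four low thumb ridges, 40 mm from its origin towards the raised -y end. About 66 mm above the desk at the start, 58 mm when the cover is down.
- lock_mouth (a point): Axis of the key switch at the top of its round steel bezel (34 mm across, 16 mm opening), 61 mm above the desk, 3 mm above the box's top; axes as the box's. 2 mm down in it is the brass plug's vertical keyway, 11.2 x 3.9 mm, its mouth bevelled 2 mm all round, its long side along the box's x axis while unturned.
- plug (a joint): Turn of the switch's plug, rad: 0 at rest, grows clockwise seen from above, stop at 1.571. Its spring drives it back with 0.02 N m at rest to 0.06 N m at the stop. It turns only with the key within 2 mm of home; the key cannot be drawn while turned. The blade has play in the keyway: the key turns 0.15 to 0.25 rad farther than the plug.
- key: Key, 30 g, standing upright in the tidy. Rounded black plastic bow 26 (x) x 10 (y) x 30 mm high on a steel shoulder; origin: centre of the bow's underside, z up. Below it a neck 10 mm long, 3.2 mm thick, then a steel blade 10 (x) x 3 mm (y) cut on both edges, the same both ways round, its tip 28 mm below the origin. Home in the switch its origin is at lock_mouth. Tracked until gripped.
- key_bow (a point): Middle of the key's bow, 20 mm above the key's origin: pinch it here across the 10 mm thickness (key's y). Going in, two sticky pins stand into the keyway from its short ends and catch the blade about 10 mm and, harder, 6 to 3 mm before home. A straight push past them takes up to some 20 N; about 12 N does while rocking the key 2 to 3 mm to and fro along the keyway.
- tidy: Grey plastic desk tidy, fixed: block 100 (x) x 44 (y) x 36 mm high, origin at the centre of its underside. The key stands in a slot 28 mm from the centre towards -x, bow resting on the block's top, bow width along x; it lifts straight out, 30 mm to be clear. Three battery caps stand 6 mm proud on the other half. Left or right of the box, heading within 0.4 rad.
- mic_clip: Chrome mic clip body, 79 x 30 x 21 mm, loose on the desk on the box's other side; origin at its underside. Leave it alone.
- gooseneck_collar: Steel gooseneck collar, 40 mm across, 26 mm high, loose on the desk; origin at the centre of its underside. Leave it alone.
- spacer: Beige ceramic spacer ring, 26 mm across, 22 mm high, loose on the desk; origin at the centre of its underside. Leave it alone.
Mind the look-alikes: they are no part of the job. Of the things like the cover, leave any that is blue or red; of the rest the larger one is meant.

How it is judged:
On the way, in this order (a step that is already met when the one before it is completed fails the run):
1. the battery cover is clicked in, level with the top of the box (z of cover_snap_end in the frame of unit below 0.06 m and angle between the z axis of cover and the z axis of unit, either way round below 0.03 rad), for 0.2 s.
2. the key is home in the switch, its bow on the bezel (distance between key and lock_mouth below 0.0035 m and angle between the z axis of key and the z axis of unit, either way round below 0.12 rad), for 0.2 s.
At the end, for the whole second after the job is handed in: The fingers grip the key home in the switch (origin within 4.5 mm of lock_mouth, upright) and hold the plug turned at least 1.3 rad against its spring; the cover lies level (at most 2 mm proud, within 0.03 rad); mic clip, collar and spacer are within 20 mm of where they lay (all of step 1 and value of joint plug above 1.3 rad and distance between key and lock_mouth below 0.0045 m and angle between the z axis of key and the z axis of unit, either way round below 0.12 rad and contact force between the fingers and key above 2 N and distance of each of mic_clip, gooseneck_collar, spacer from where it was at the start of the episode below 0.02 m); the arm keeps its last pose, push and grip.
It fails at once if mic clip, collar or spacer pushed more than 20 mm (distance of any of mic_clip, gooseneck_collar, spacer from where it was at the start of the episode above 0.02 m).
It also fails if it takes over 61 s, if anything falls off the work surface, if the arm or the gripper's body presses on something with over 40 N, if the wrist force passes 120 N, or if a joint passes its speed limit or range.

ROBOT

A 6-joint arm with a two-finger parallel gripper is mounted at the origin on the work surface. World frame = base frame: x ahead of the robot, y to its left, z up, the work surface at z = 0. Lengths are in m, angles in rad, forces in N, time in s.
With the tool pointing down it reaches from about 0.3 to 0.775 m from the base axis. Payload 14.6 kg.
Tool frame: the origin (TCP) lies at the very end of the fingers, on their centre line; the grasp point (between the pads) lies 19 mm behind it; x points along the fingers, y is the direction in which the jaws open and shut, and the axes are right-handed (so a half turn about x gives the same grasp; the last joint's range is limited). The gripper opens to 94 mm and grips with 3 to 60 N. Pads are 16 mm wide; open, the fingers measure 119 mm over their backs; the gripper's body (75 mm by 177 mm) begins 78 mm behind the grasp point.
Start: joints at [-1.224, 0.3, 1.521, -0, 1.321, -0.067], TCP at [0.221, -0.504, 0.205] pointing down, gripper open.
Joint ranges: [-3.03, 3.03], [-0.79, 2.21], [0.23, 2.52], [-1.04, 4.18], [0, 3.07], [-2.55, 2.55]. Speed limits (rad/s): [2.22, 2.22, 2.57, 3.14, 3.14, 3.14].

INTERFACE

Orientations are given as [roll, pitch, yaw] about the fixed x, y, z axes, in that order (R = Rz(yaw) Ry(pitch) Rx(roll)).
In Python, from station import ctrl, viewer, hand_in gives the robot as it stands. The module is installed in compiled form; this text tells all that it offers.
- The arm moves only by the tool play_rows, never from a script. Its argument "deltas" is a list that holds one entry, the list of rows, each a list of 7 numbers: the shift along the tool's x, y, z in mm, then the turn, a rotation vector about the tool's x, y, z in rad, then the finger opening in mm, from 0 to 94. In form: [[[dx, dy, dz, ax, ay, az, gripper], ...]]. A call has 1 to 10 rows; each row shifts and turns the commanded pose from where the row before left it, along the tool's axes as they then stand; what a row does not reach is not made up. A row lasts 1/10 s, in which the tool goes at most 50 mm and 8.59 degrees, less where a joint would pass 70% of its speed; a pose out of reach is approached as far as the arm can. A call with a gripper value outside its range is refused whole. The fingers move at their own pace and stop on an object; "grip_force" is the grip in N (left out, the last holds). Time passes only in rows, so rows that do not move let the fingers close. It gives the time, the measured TCP pose, the force and the opening at its end, in the units of the state.
- ctrl.get_obs(): the state, without advancing time (a new reading comes with each control period).
- viewer.camera(name): name is "scene" or "side" or "wrist"; returns a dict with "img" (384x512x3 uint8, red, green, blue), "fx", "fy", "cx", "cy" (pixels), "rvec" (rotation vector, rad) and "tvec" (3), from world to camera coordinates, as OpenCV has them. Camera axes: x right, y down, z forward; pixel columns grow to the right and rows downward; lengths in m; the calibration is good to about 2 mm. A picture is of the moment at which its call begins. There is no depth.
- hand_in(): hands the job in, once; it reports no verdict.
The state is a dict: "time_s": time; "qpos": joint angles; "joint_vel": joint speeds; "tau": joint torques, N m; "ee_pos": TCP position; "eef_rot": TCP orientation; "force": force on the tool from outside, world axes, zero at the start; "moment": the same for the moment, N m; "grip_width": finger opening in m.
Only numpy, scipy, OpenCV 4.12 (cv2) and the standard library are available. Lean on these libraries where they do the work, as an engineer would, in place of code of your own. Each camera call takes 0.05 s, during which the arm holds its last target.

## Working session

There is one attempt and no reset: what is moved stays moved. The work goes in short steps, Python scripts to look and compute and a tool call to move; the robot and the scene stay as the last step left them, time stands still between calls to the robot, and variables do not carry over. Pictures are saved under pics/ and viewed, and the job is handed in when it is done.

Besides the shell and the picture viewer there is one more tool, called as name(argument=value, ...), one argument or row to a line, values as JSON. play_rows: Moves the arm, as the interface text tells. Its arguments: {"type":"object","properties":{"deltas":{"type":"array","items":{"type":"array","items":{"type":"array","items":{"type":"number"}}}},"grip_force":{"type":"number"}},"required":["deltas"]}

```bash
mkdir -p pics
cat > h.py <<'E'
import numpy as np, cv2
from station import ctrl, viewer, hand_in
from scipy.spatial.transform import Rotation as R
def save(c,n,crop=None,s=1):
    im=c["img"][:,:,::-1]
    if crop: x0,y0,x1,y1=crop; im=im[y0:y1,x0:x1]
    if s!=1: im=cv2.resize(im,None,fx=s,fy=s,interpolation=cv2.INTER_CUBIC)
    cv2.imwrite("pics/"+n,im)
def ray(c,u,v,z):
    Rm=cv2.Rodrigues(np.array(c["rvec"],float))[0]; t=np.array(c["tvec"],float).ravel()
    o=-Rm.T@t; d=Rm.T@np.array([(u-c["cx"])/c["fx"],(v-c["cy"])/c["fy"],1])
    return o+d*(z-o[2])/d[2]
def proj(c,P):
    p,_=cv2.projectPoints(np.array(P,float).reshape(-1,3),np.array(c["rvec"],float),np.array(c["tvec"],float),np.array([[c["fx"],0,c["cx"]],[0,c["fy"],c["cy"]],[0,0,1.]]),None)
    return p.reshape(-1,2)
E
python3 - <<'E'
from h import *
import pickle
d={}
for n in("scene","side","wrist"):
    c=viewer.camera(n); d[n]=c; save(c,n+"0.png",None,1.5)
    Rm=cv2.Rodrigues(np.array(c["rvec"],float))[0]; print(n,c["fx"],(-Rm.T@np.array(c["tvec"]).ravel()).round(3))
pickle.dump(d,open("c0.pkl","wb"))
print(ctrl.get_obs())
E
```

```text
scene 432.8377877540749 [ 0.841 -0.413  0.798]
side 361.41521513316656 [0.282 0.576 0.613]
wrist 272.9112819976166 [ 0.283 -0.476  0.384]
{'time_s': 0.15, 'qpos': array([-1.22361555e+00,  3.00334344e-01,  1.52143995e+00,  9.19592692e-06,
        1.32071307e+00, -6.65861514e-02]), 'joint_vel': array([ 0.00027112, -0.00356358, -0.00228781, -0.00188455,  0.00100924,
       -0.00188668]), 'tau': array([ 8.60809505e-04, -5.31957185e+01, -3.52819562e+01,  7.07938825e-02,
        2.36034254e-02, -1.02579618e-04]), 'ee_pos': array([ 0.22107027, -0.503391  ,  0.20502105]), 'eef_rot': array([-1.64733822,  1.56990157,  1.90801908]), 'force': array([0.34040159, 0.21258562, 0.06915002]), 'moment': array([ 0.03796515, -0.00743727,  0.04383585]), 'grip_width': 0.09376625358715121}
```

View pics/scene0.png

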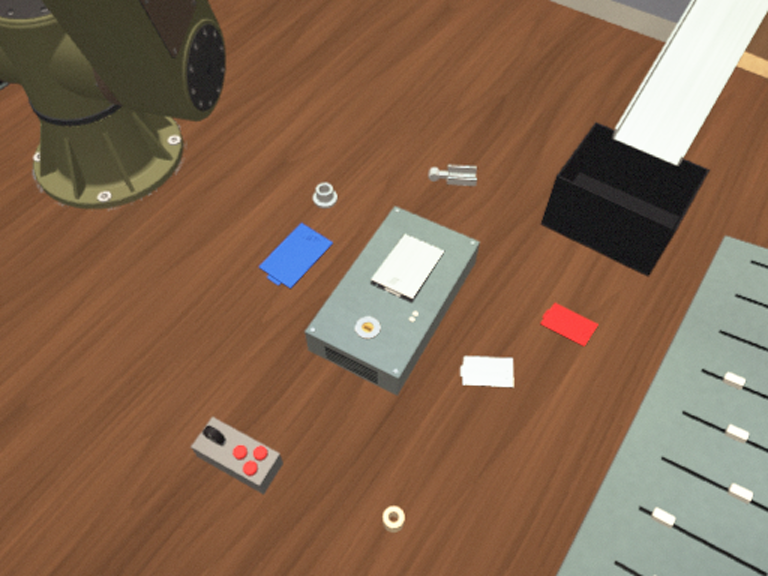

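View pics/side0.png

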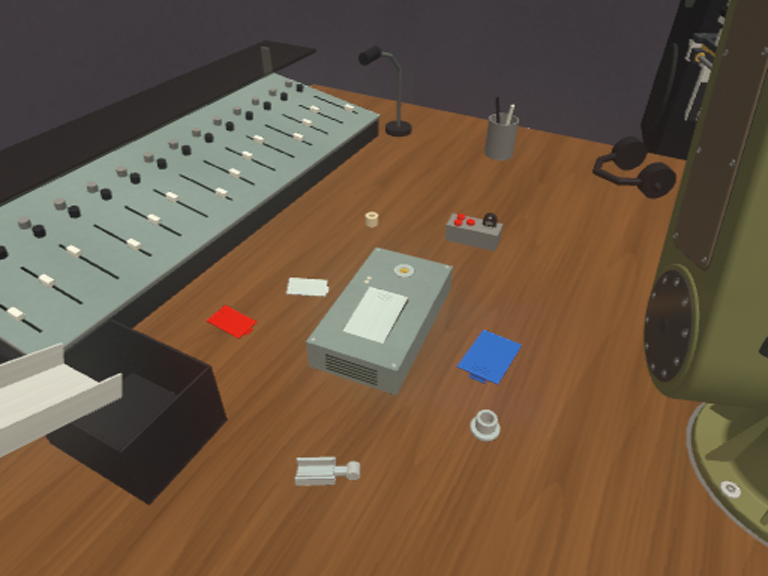

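View pics/wrist0.png

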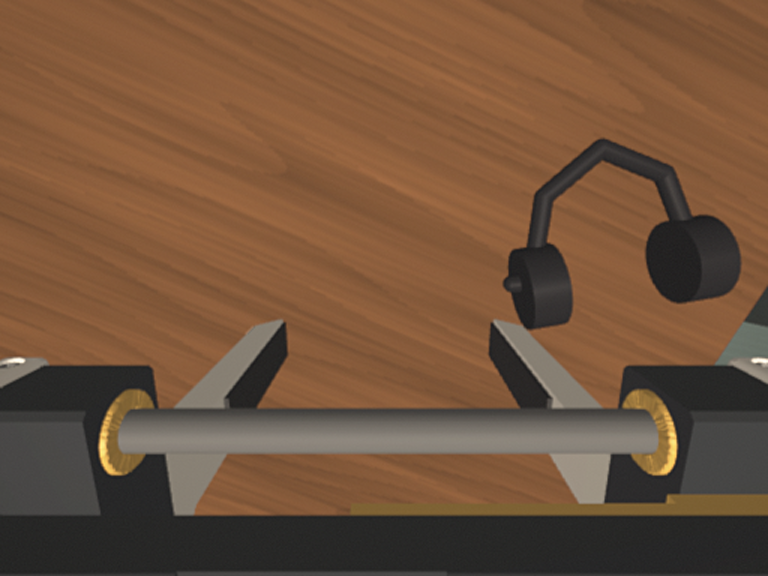

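Cover look-alikes in the scene view (1.5x pixels): blue (295,255), red (570,323), a small white one on the desk (487,371) and a larger white one in the box's well (408,267). The one in the well fits: it isn't coloured, it's larger, and it has a raised end facing the key switch. Enlarged crops next to confirm and measure.

Run:
```python
from h import *
import pickle
d=pickle.load(open("c0.pkl","rb"))
save(d["scene"],"s_box.png",(195,130,335,265),5)
save(d["scene"],"s_tidy.png",(115,265,205,340),8)
save(d["side"],"d_box.png",(195,155,315,270),5)
save(d["side"],"d_tidy.png",(285,130,345,175),10)
```

```text
(no output)
```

View pics/s_box.png

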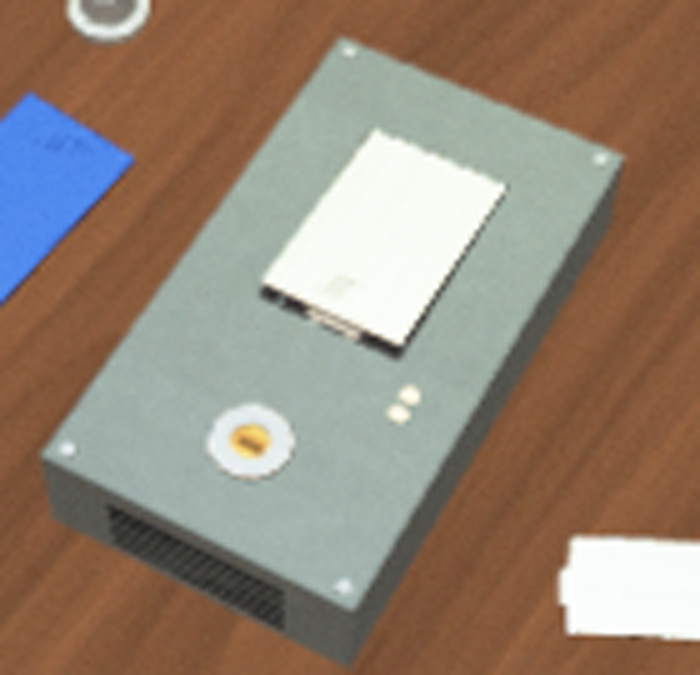

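View pics/s_tidy.png

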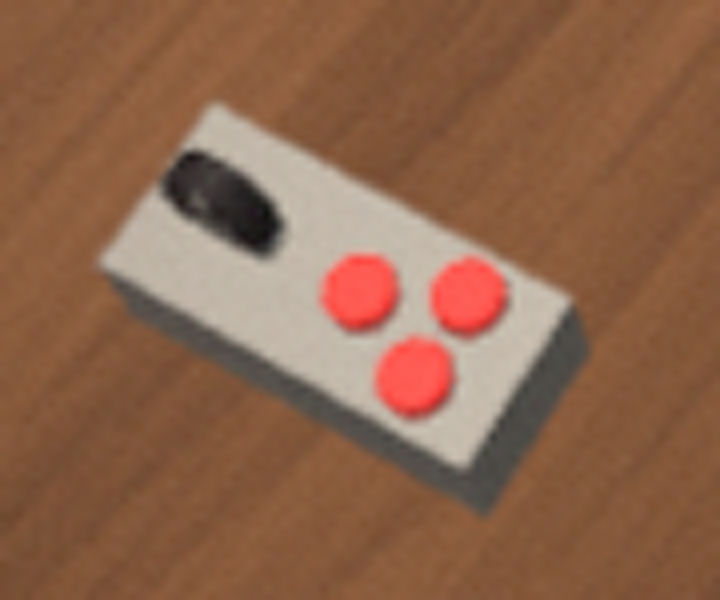

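View pics/d_box.png

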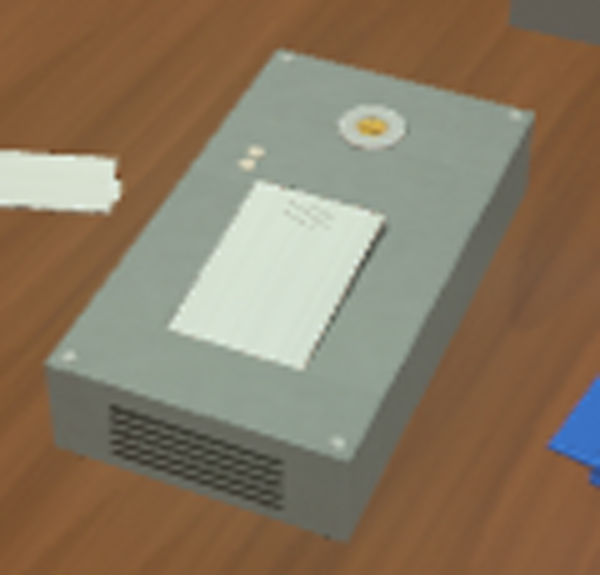

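View pics/d_tidy.png

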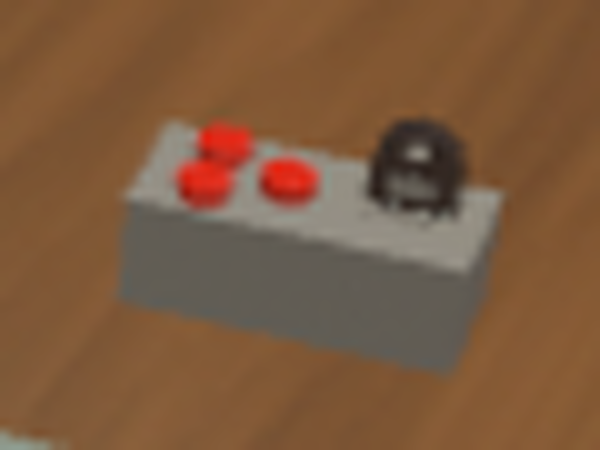

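The crops confirm the cover: the white plate in the well, its raised -y end at crop (335,320) and the ridges at (340,288). The brass keyway is at (250,440), and the key's black bow is at the -x end of the tidy. Now measuring.

```bash
cat > meas.py <<'E'
from h import *
import pickle
d=pickle.load(open("c0.pkl","rb"))
from scipy.optimize import least_squares
def px(l,x0,y0,s): return [((u+.5)/s-.5+x0,(v+.5)/s-.5+y0) for u,v in l]
S,D=d["scene"],d["side"]
# box top corners (-x+y),(+x+y),(+x-y),(-x-y)
sb=px([(342,37),(624,157),(352,610),(42,457)],195,130,5)
db=px([(352,460),(46,364),(279,50),(535,115)],195,155,5)
loc=np.array([[-.07,.125],[.07,.125],[.07,-.125],[-.07,-.125]])
st=px([(215,100),(573,302),(463,470),(98,265)],115,265,8)
dt=px([(502,192),(175,120),(127,197),(465,272)],285,130,10)
# tidy corners scene: (-x+y) (+x+y) (+x-y) (-x-y); side likewise
dt=px([(463,272),(127,197),(175,120),(503,192)],285,130,10)
loct=np.array([[-.05,.022],[.05,.022],[.05,-.022],[-.05,-.022]])
def fit(c,pts,loc,z):
    def f(p):
        r=R.from_euler("z",p[2]).as_matrix()[:2,:2]
        P=np.c_[loc@r.T+p[:2],np.full(4,z)]
        return np.concatenate([(proj(cc,P)-np.array(pp)).ravel() for cc,pp in zip(c,pts)])
    w=ray(c[0],*np.mean(pts[0],0),z)
    o=least_squares(f,[w[0],w[1],0]); return o.x.round(4), np.abs(o.fun).max().round(2)
for nm,a,b,l,z in(("box",sb,db,loc,.058),("tidy",st,dt,loct,.036)):
    print(nm,fit([S],[a],l,z),fit([D],[b],l,z),fit([S,D],[a,b],l,z))
lm=px([(251,441)],195,130,5)[0]; lmd=px([(372,127)],195,155,5)[0]
print("lock",ray(S,*lm,.061),ray(D,*lmd,.061))
x=fit([S,D],[sb,db],loc,.058)[0]; r=R.from_euler("z",x[2]).as_matrix()[:2,:2]
print("pred lock",x[:2]+r@[0,-.08],"snap",x[:2]+r@[0,-.005])
rs=px([(340,288)],195,130,5)[0]; rd=px([(308,212)],195,155,5)[0]
print("ridges",ray(S,*rs,.066),ray(D,*rd,.066))
# key base
ks=px([(222,203)],115,265,8)[0]; kd=px([(418,150)],285,130,10)[0]
t=fit([S,D],[st,dt],loct,.036)[0]; r=R.from_euler("z",t[2]).as_matrix()[:2,:2]
print("pred key",t[:2]+r@[-.028,0]); 
print("bowtop",ray(S,*ks,.06),ray(D,*kd,.056))
for n,u,v in(("collar",324/1.5,195/1.5),("clip",455/1.5,175/1.5),("spacer",393/1.5,519/1.5)): print(n,ray(S,u,v,.01).round(3))
E
python3 meas.py
```

```text
box (array([0.5772, 0.019 , 0.0934]), np.float64(0.51)) (array([0.5744, 0.0196, 0.0953]), np.float64(0.46)) (array([0.576 , 0.0192, 0.0953]), np.float64(0.75))
tidy (array([ 0.543 , -0.2812,  0.1069]), np.float64(0.33)) (array([ 0.5411, -0.2815,  0.0858]), np.float64(0.31)) (array([ 0.5424, -0.2813,  0.1038]), np.float64(0.96))
lock [ 0.5848781  -0.06084209  0.061     ] [ 0.58175755 -0.05850746  0.061     ]
pred lock [ 0.58361246 -0.06043699] snap [0.57647578 0.01422269]
ridges [0.574908   0.01720137 0.066     ] [0.57658804 0.01809525 0.066     ]
pred key [ 0.51455071 -0.28420118]
bowtop [ 0.51969095 -0.28601693  0.06      ] [ 0.51450779 -0.28688469  0.056     ]
collar [0.368 0.126 0.01 ]
clip [0.52  0.285 0.01 ]
spacer [ 0.743 -0.234  0.01 ]
```

```bash
cat >> h.py <<'E'
def rel(target_xyz,jaw_yaw,o=None):
    """mm shift in tool axes and turn about tool x to reach xyz with tool y along (cos,sin)(jaw_yaw), pointing down"""
    o=o or ctrl.get_obs()
    A=R.from_euler("xyz",o["eef_rot"]).as_matrix()
    x=np.array([0,0,-1.]); y=np.array([np.cos(jaw_yaw),np.sin(jaw_yaw),0]); B=np.c_[x,y,np.cross(x,y)]
    return ((A.T@(np.array(target_xyz)-o["ee_pos"]))*1000).round(1), R.from_matrix(A.T@B).as_rotvec().round(3)
def st():
    o=ctrl.get_obs(); A=R.from_euler("xyz",o["eef_rot"]).as_matrix()
    print("t",round(o["time_s"],2),"pos",o["ee_pos"].round(4),"yawY",np.arctan2(A[1,1],A[0,1]).round(4),"tilt",A[:,0].round(4),"q",o["qpos"].round(3),"F",o["force"].round(2),"M",o["moment"].round(3),"g",round(o["grip_width"]*1000,2))
E
python3 - <<'E'
from h import *
st()
A=R.from_euler("xyz",ctrl.get_obs()["eef_rot"]).as_matrix(); print(A.round(3))
print(rel([.5765,.0165,.10],.0953-np.pi/2+np.pi),rel([.5765,.0165,.10],.0953-np.pi/2))
E
```

```text
t 0.15 pos [ 0.2211 -0.5034  0.205 ] yawY -1.157 tilt [-3.e-04  8.e-04 -1.e+00] q [-1.224  0.3    1.521  0.     1.321 -0.067] F [0.34 0.21 0.07] M [ 0.038 -0.007  0.044] g 93.77
[[-0.     0.402 -0.916]
 [ 0.001 -0.916 -0.402]
 [-1.    -0.001 -0.   ]]
(array([ 105.4, -333. , -534.5]), array([-2.823e+00, -1.000e-03,  0.000e+00])) (array([ 105.4, -333. , -534.5]), array([0.318, 0.   , 0.001]))
```

play_rows(
  deltas=[
    [[0,-25,-41,0,0,0,0],[0,-25,-41,0,0,0,0],[0,-25,-41,0,0,0,0],[0,-25,-41,0,0,0,0],[0,-25,-41,0,0,0,0],[0,-25,-41,0,0,0,0],[0,-25,-41,0,0,0,0],[0,-25,-41,0,0,0,0],[0,-25,-41,0,0,0,0],[0,-25,-41,0,0,0,0]],
  ],
  grip_force=20,
)

```text
time_s: 1.15
ee_pos: [0.4968, -0.1079, 0.2054]
eef_rot: [1.458, 1.571, -1.269]
force: [0.4, -1.6, -0.1]
grip_width: 0.0175
```

play_rows(
  deltas=[
    [[20,-25,-41,0,0,0,0],[20,-25,-41,0,0,0,0],[20,-25,-41,0,0,0,0],[0,0,0,0.106,0,0,0],[0,0,0,0.106,0,0,0],[0,0,0,0.106,0,0,0],[20,0,0,0,0,0,0],[0,0,0,0,0,0,0]],
  ],
)

```text
time_s: 1.95
ee_pos: [0.5741, 0.0038, 0.1256]
eef_rot: [-0.155, 1.567, 3.083]
force: [-0.4, 0.3, 0.2]
grip_width: 0.0008
```

Run:
```python
from h import *
st(); print(rel([.5765,.0155,.08],.0953-np.pi/2))
for n in("scene","side"):
    c=viewer.camera(n); u=proj(c,[.576,.014,.066])[0].astype(int); print(u); save(c,n+"1.png",(u[0]-70,u[1]-60,u[0]+70,u[1]+50),5)
c=viewer.camera("wrist"); save(c,"wrist1.png",None,1.5)
```

```text
t 1.95 pos [0.5741 0.0038 0.1256] yawY -1.4748 tilt [-4.e-03  2.e-04 -1.e+00] q [-0.057  0.43   1.537  0.     1.178  1.418] F [-0.43  0.29  0.17] M [0.005 0.065 0.025] g 0.76
(array([ 45.5, -11.4,  -3.7]), array([0.001, 0.004, 0.001]))
[262 188]
[257 196]
```

View pics/scene1.png

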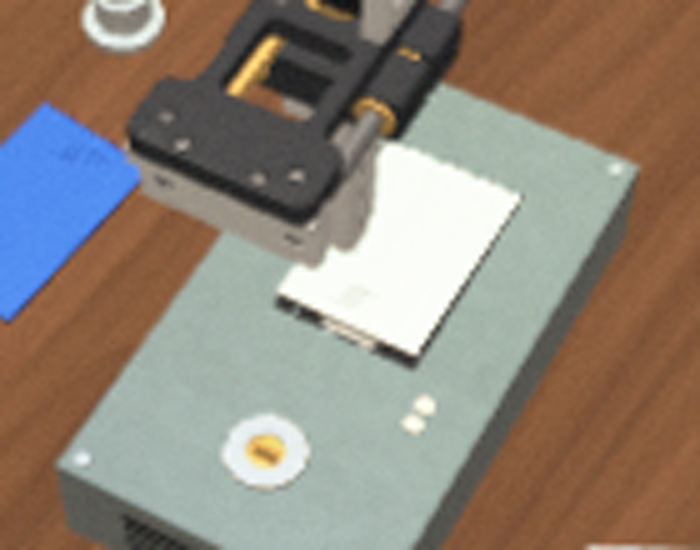

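View pics/wrist1.png

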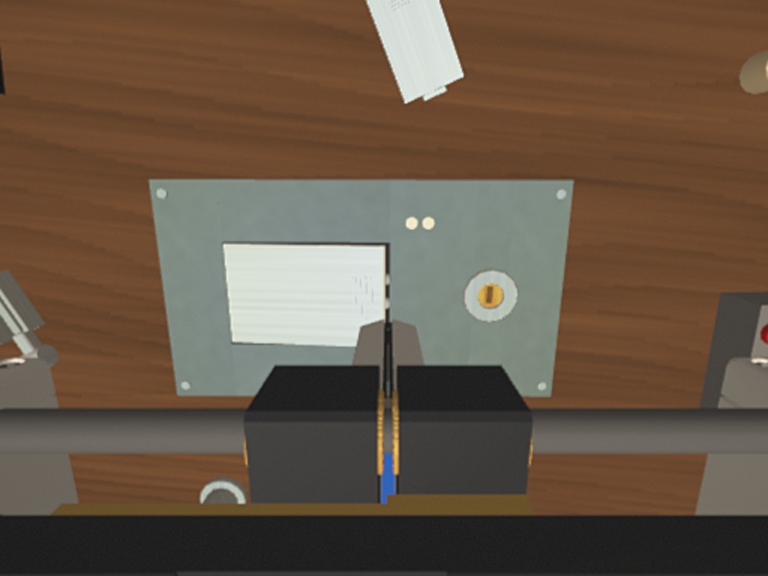

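play_rows(
  deltas=[
    [[20,-5,-2,0,0,0,0],[20,-6,-2,0,0.004,0,0],[10,0,0,0,0,0,0],[5,0,0,0,0,0,0],[2,0,0,0,0,0,0],[2,0,0,0,0,0,0],[2,0,0,0,0,0,0],[2,0,0,0,0,0,0],[1,0,0,0,0,0,0],[0,0,0,0,0,0,0]],
  ],
)

```text
time_s: 3.1
ee_pos: [0.5783, 0.015, 0.0638]
eef_rot: [-3.14, 1.567, 0.097]
force: [0.1, -1.0, 0.3]
grip_width: 0.0005
```

Run:
```python
from h import *
st()
```

```text
t 3.1 pos [0.5783 0.015  0.0638] yawY -1.4751 tilt [ 4.1e-03  4.0e-04 -1.0e+00] q [-3.800e-02  5.110e-01  1.577e+00  1.000e-03  1.050e+00  1.437e+00] F [ 0.06 -0.96  0.25] M [-0.013 -0.    -0.024] g 0.5
```

play_rows(
  deltas=[
    [[1,0,0,0,0,0,0],[1,0,0,0,0,0,0],[1,0,0,0,0,0,0],[0,0,0,0,0,0,0],[0,0,0,0,0,0,0]],
  ],
)

```text
time_s: 3.6
ee_pos: [0.5782, 0.0151, 0.0606]
eef_rot: [-3.118, 1.567, 0.12]
force: [-0.5, 0.4, -0.4]
grip_width: 0.0001
```

Run:
```python
from h import *
st()
```

```text
t 3.6 pos [0.5782 0.0151 0.0606] yawY -1.475 tilt [ 3.7e-03  4.0e-04 -1.0e+00] q [-3.700e-02  5.150e-01  1.579e+00  1.000e-03  1.044e+00  1.437e+00] F [-0.54  0.43 -0.41] M [ 0.02  -0.007  0.001] g 0.11
```

Run:
```python
from h import *
ims=[]
for n in("scene","side"):
    c=viewer.camera(n); u=proj(c,[.576,.014,.066])[0].astype(int); im=c["img"][u[1]-50:u[1]+50,u[0]-40:u[0]+40,::-1]; ims.append(cv2.resize(im,None,fx=5,fy=5,interpolation=cv2.INTER_CUBIC))
cv2.imwrite("pics/p2.png",np.hstack(ims))
```

```text
(no output)
```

View pics/p2.png

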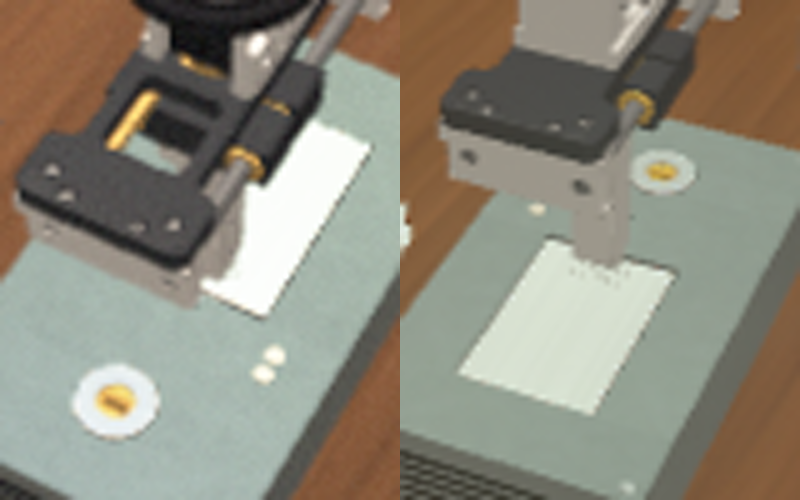

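The cover's raised end already looks down (no dark front face is visible). I'll press a bit further to make sure it seats.

play_rows(
  deltas=[
    [[1,0,0,0,0,0,0],[1,0,0,0,0,0,0],[1,0,0,0,0,0,0],[1,0,0,0,0,0,0],[0,0,0,0,0,0,0],[0,0,0,0,0,0,0]],
  ],
)

```text
time_s: 4.3
ee_pos: [0.5785, 0.015, 0.0582]
eef_rot: [3.11, 1.566, 0.065]
force: [-7.7, 0.6, 15.6]
grip_width: 0.0005
```

Run:
```python
from h import *
st()
```

```text
t 4.3 pos [0.5785 0.015  0.0582] yawY -1.475 tilt [ 4.6e-03  3.0e-04 -1.0e+00] q [-3.800e-02  5.190e-01  1.580e+00  1.000e-03  1.038e+00  1.437e+00] F [-7.75  0.61 15.56] M [-0.016  1.509  0.03 ] g 0.48
```

play_rows(
  deltas=[
    [[-10,0,0,0,0,0,0],[-30,0,0,0,-0.004,0,0],[-40,0,0,0,0,0,0],[0,42,13,0,0,0,0],[0,42,13,0,0,0,40],[0,42,13,0,0,0,40],[0,42,13,0,0,0,40],[0,42,13,0,0,0,40],[0,42,13,0,0,0,40],[0,41,13,0,0,0,40]],
  ],
)

```text
time_s: 5.3
ee_pos: [0.515, -0.2871, 0.1371]
eef_rot: [2.569, 1.57, -0.477]
force: [-0.3, 0.1, -0.4]
grip_width: 0.0397
```

play_rows(
  deltas=[
    [[0,0,0,-0.149,0,0,40],[0,0,0,-0.149,0,0,40],[0,0,0,-0.149,0,0,40],[0,0,0,-0.149,0,0,40],[0,0,0,-0.149,0,0,40],[0,0,0,-0.149,0,0,40],[0,0,0,-0.149,0,0,40],[0,0,0,-0.149,0,0,40],[0,0,0,-0.149,0,0,40],[0,0,0,-0.149,0,0,40]],
  ],
)

```text
time_s: 6.3
ee_pos: [0.5157, -0.2853, 0.137]
eef_rot: [1.339, 1.571, -0.211]
force: [0.6, 0.7, 0.9]
grip_width: 0.0401
```

play_rows(
  deltas=[
    [[0,0,0,-0.149,0,0,40],[0,0,0,-0.149,0,0,40],[0,0,0,-0.149,0,0,40],[0,0,0,-0.149,0,0,40],[0,0,0,-0.149,0,0,40],[0,0,0,-0.149,0,0,40],[0,0,0,-0.149,0,0,40],[0,0,0,-0.149,0,0,40],[0,0,0,-0.149,0,0,40],[0,0,0,-0.149,0,0,40]],
  ],
)

```text
time_s: 7.3
ee_pos: [0.5156, -0.2853, 0.137]
eef_rot: [-0.153, 1.571, -0.213]
force: [-0.1, -0.7, 0.4]
grip_width: 0.0398
```

Run:
```python
from h import *
st(); print(rel([.5146,-.2845,.10],.104+np.pi/2))
c=viewer.camera("scene"); save(c,"scene3.png",None,1.5); save(c,"s3box.png",(195,130,335,265),4)
c=viewer.camera("wrist"); save(c,"wrist3.png",None,1.5)
```

```text
t 7.3 pos [ 0.5156 -0.2853  0.137 ] yawY 1.5111 tilt [ 1.e-04 -0.e+00 -1.e+00] q [-0.568  0.448  1.483  0.     1.211 -2.079] F [-0.11 -0.68  0.42] M [ 0.062 -0.139  0.028] g 39.82
(array([37. ,  0.7, -1.1]), array([-0.164,  0.   ,  0.   ]))
```

View pics/s3box.png

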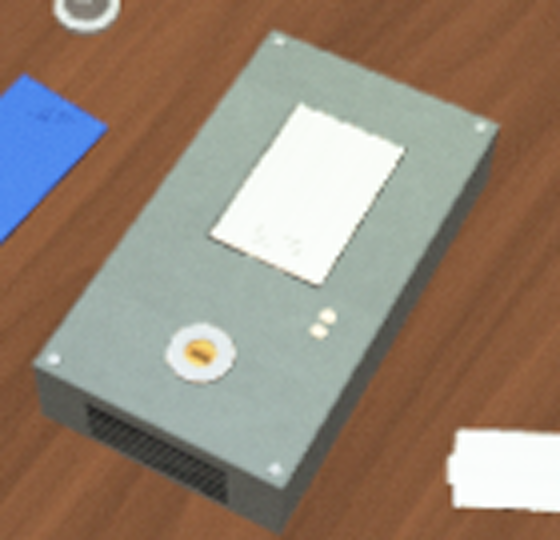

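View pics/wrist3.png

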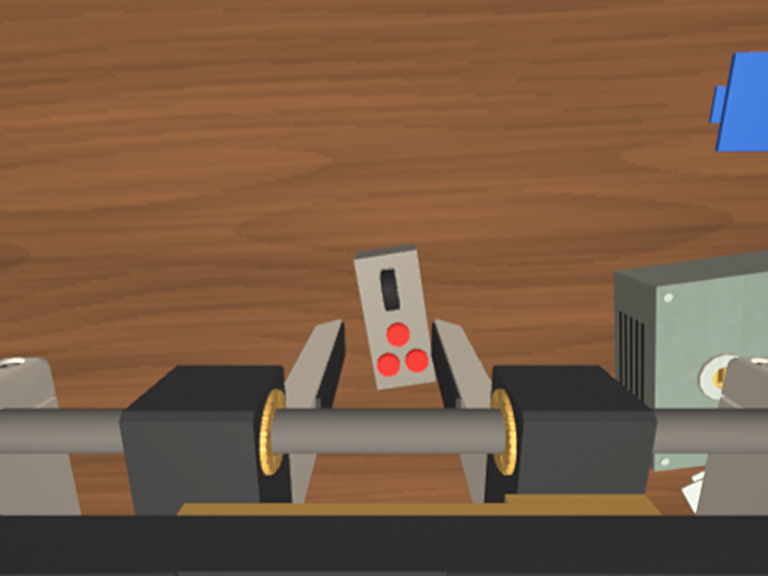

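View pics/scene3.png

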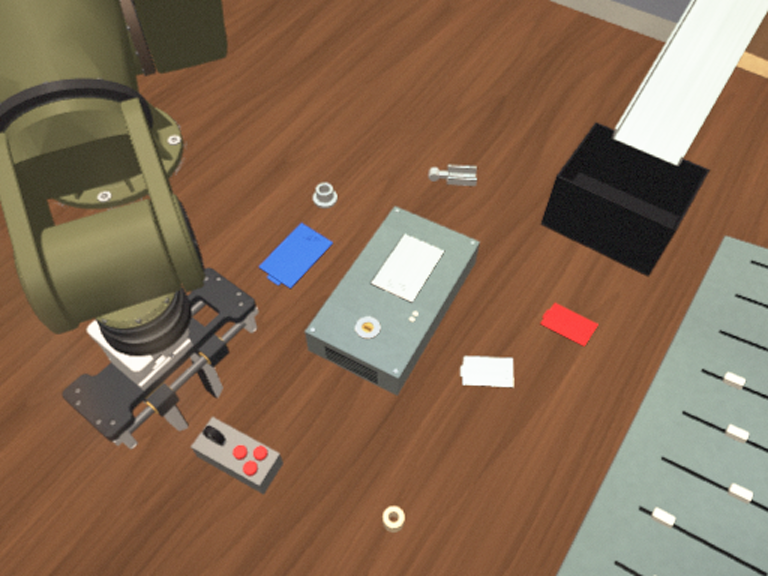

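The cover is flush. Checking the key position with the wrist camera: tidy corners at (355,259), (417,250), (436,382), (376,389), bow at (390,290).

Run:
```python
from h import *
from scipy.optimize import least_squares
c=viewer.camera("wrist")
save(c,"w3.png",(225,155,305,265),6)
st()
import pickle; pickle.dump(c,open("w3.pkl","wb"))
```

```text
t 7.45 pos [ 0.5157 -0.2853  0.1369] yawY 1.5018 tilt [ 2.e-04 -1.e-04 -1.e+00] q [-0.568  0.448  1.483  0.     1.211 -2.069] F [ 0.43  0.51 -1.08] M [ 0.063 -0.172  0.021] g 40.26
```

View pics/w3.png

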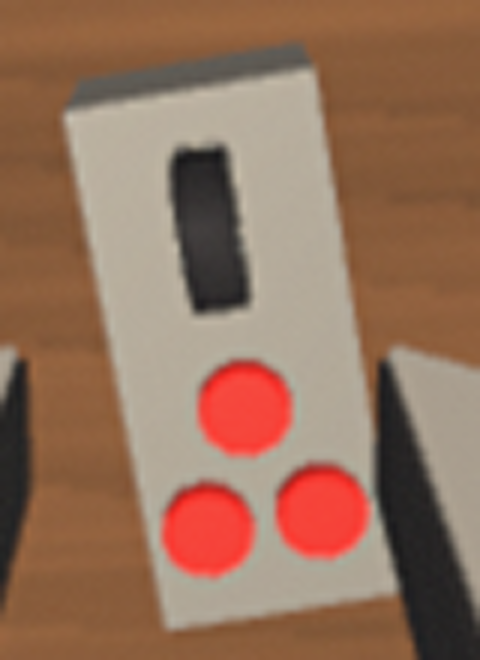

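Run:
```python
from h import *
from scipy.optimize import least_squares
import pickle
c=pickle.load(open("w3.pkl","rb"))
pts=np.array([((u+.5)/6-.5+225,(v+.5)/6-.5+155) for u,v in [(65,112),(314,67),(398,592),(167,630)]])
loc=np.array([[-.05,-.022],[-.05,.022],[.05,.022],[.05,-.022]])
def f(p):
    r=R.from_euler("z",p[2]).as_matrix()[:2,:2]; return (proj(c,np.c_[loc@r.T+p[:2],np.full(4,.036)])-pts).ravel()
o=least_squares(f,[.54,-.28,.1]); p=o.x; print(p,np.abs(o.fun).max())
r=R.from_euler("z",p[2]).as_matrix()[:2,:2]; k=p[:2]+r@[-.028,0]; print("key",k)
print("bow", ray(c,(208+.5)/6+224.5,(228+.5)/6+154.5,.066))
print(rel([*k,.10],p[2]+np.pi/2))
```

```text
[ 0.54117559 -0.28021002  0.11009911] 0.22328646644010064
key [ 0.51334512 -0.28328658]
bow [ 0.50884281 -0.28361037  0.066     ]
(array([36.9,  1.9, -2.4]), array([-0.179,  0.   ,  0.   ]))
```

play_rows(
  deltas=[
    [[0,1.4,-1.8,-0.1,0,0,40],[20,0,0,-0.073,0,0,40],[20,0,0,0,0,0,40],[20,0,0,0,0,0,36],[20,0,0,0,0,0,36],[10,0,0,0,0,0,36],[6,0,0,0,0,0,36],[0,0,0,0,0,0,36],[0,0,0,0,0,0,36]],
  ],
)

```text
time_s: 8.35
ee_pos: [0.5143, -0.284, 0.0416]
eef_rot: [-0.696, 1.57, -0.59]
force: [0.1, 0.5, 0.3]
grip_width: 0.036
```

Run:
```python
from h import *
st(); print(rel([.514,-.2838,.038],.107+np.pi/2))
c=viewer.camera("wrist"); save(c,"w4.png",(175,135,345,270),4)
c=viewer.camera("scene"); save(c,"s4.png",(95,255,205,340),6)
```

```text
t 8.35 pos [ 0.5143 -0.284   0.0416] yawY 1.6772 tilt [ 9.e-04 -6.e-04 -1.e+00] q [-0.567  0.561  1.559 -0.     1.021 -2.244] F [0.06 0.5  0.29] M [ 0.098 -0.127 -0.005] g 35.97
(array([ 3.6,  0.2, -0.2]), array([-0.001,  0.001,  0.001]))
```

View pics/w4.png

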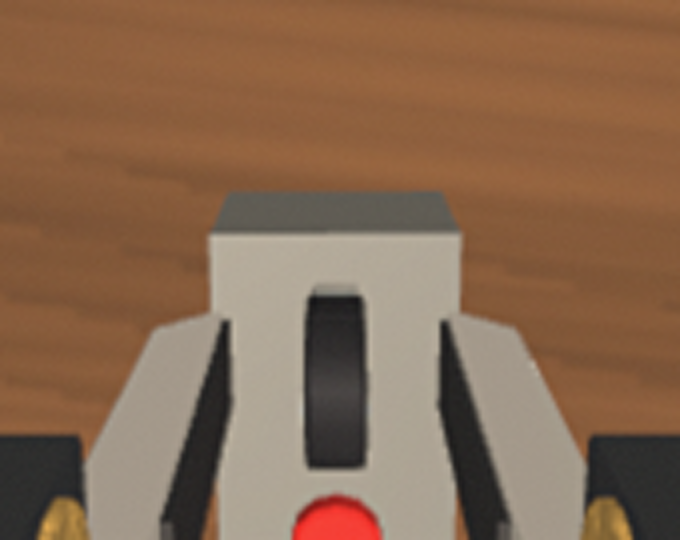

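View pics/s4.png

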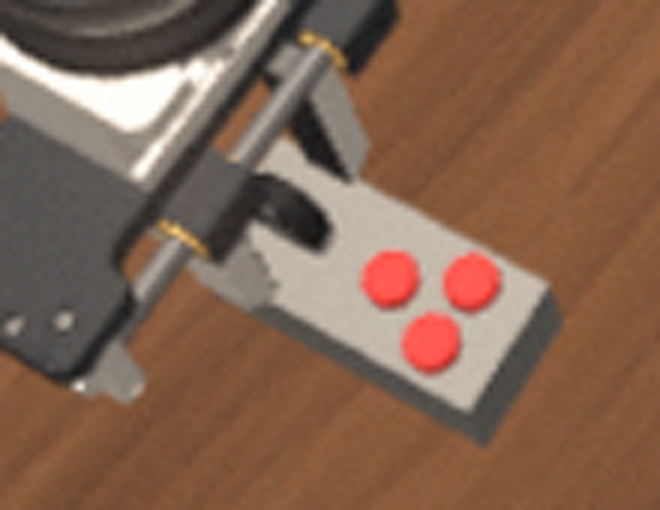

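play_rows(
  deltas=[
    [[3,0,0,0,0,0,25],[0,0,0,0,0,0,14],[0,0,0,0,0,0,10],[0,0,0,0,0,0,5],[0,0,0,0,0,0,0],[0,0,0,0,0,0,0],[0,0,0,0,0,0,0],[0,0,0,0,0,0,0]],
  ],
  grip_force=45,
)

```text
time_s: 9.25
ee_pos: [0.5139, -0.2838, 0.0378]
eef_rot: [-0.255, 1.571, -0.148]
force: [-1.3, 0.3, 1.1]
grip_width: 0.0097
```

Run:
```python
from h import *
st()
c=viewer.camera("wrist"); save(c,"w5.png",(175,135,345,270),4)
```

```text
t 9.25 pos [ 0.5139 -0.2838  0.0378] yawY 1.678 tilt [ 1.e-04 -0.e+00 -1.e+00] q [-0.567  0.566  1.561  0.     1.015 -2.245] F [-1.28  0.31  1.1 ] M [ 0.073 -0.093  0.034] g 9.66
```

View pics/w5.png

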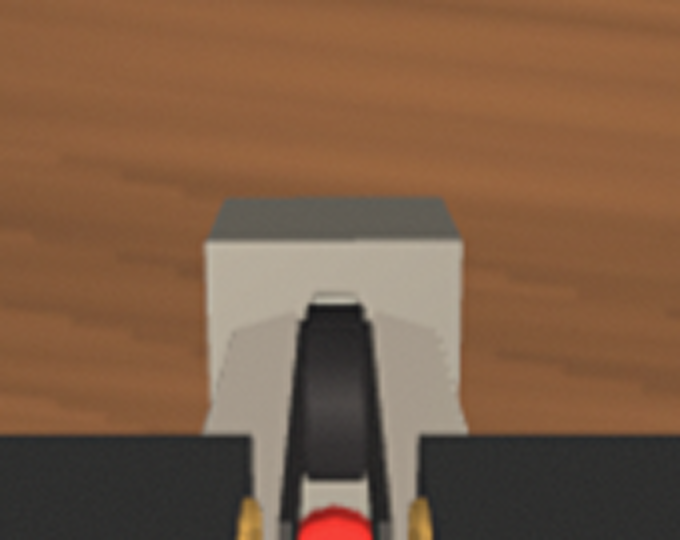

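play_rows(
  deltas=[
    [[-10,0,0,0,0,0,0],[-20,0,0,0,0,0,0],[-35,0,0,0,0,0,0],[-35,0,0,0,0,0,0],[0,43,18,0,0,0,0],[0,43,18,0,0,0,0],[0,43,19,0,0,0,0],[0,43,19,0,0,0,0],[0,43,19,0.012,0,0,0],[0,0,0,0,0,0,0]],
  ],
)

```text
time_s: 10.3
ee_pos: [0.5844, -0.0554, 0.1385]
eef_rot: [0.49, 1.57, 0.589]
force: [-0.4, -1.5, 0.6]
grip_width: 0.0095
```

Run:
```python
from h import *
st()
import pickle
d={}
for n in("scene","side","wrist"):
    d[n]=viewer.camera(n)
pickle.dump(d,open("c6.pkl","wb"))
st()
save(d["wrist"],"w6.png",(160,110,350,270),4)
c=d["scene"];u=proj(c,[.5837,-.0603,.1])[0].astype(int);print(u);save(c,"s6.png",(u[0]-50,u[1]-45,u[0]+50,u[1]+45),8)
c=d["side"];u=proj(c,[.5837,-.0603,.1])[0].astype(int);print(u);save(c,"d6.png",(u[0]-50,u[1]-45,u[0]+50,u[1]+45),8)
```

```text
t 10.3 pos [ 0.5844 -0.0554  0.1385] yawY 1.6705 tilt [ 8.e-04  6.e-04 -1.e+00] q [-1.570e-01  4.410e-01  1.489e+00  1.000e-03  1.211e+00 -1.828e+00] F [-0.43 -1.49  0.62] M [ 0.058 -0.153  0.022] g 9.47
t 10.45 pos [ 0.5833 -0.0604  0.1382] yawY 1.6664 tilt [ 1.e-04 -3.e-04 -1.e+00] q [-0.166  0.44   1.491 -0.     1.21  -1.832] F [ 0.73 -0.16 -0.35] M [ 0.053 -0.161  0.   ] g 9.62
[244 206]
[269 166]
```

View pics/w6.png

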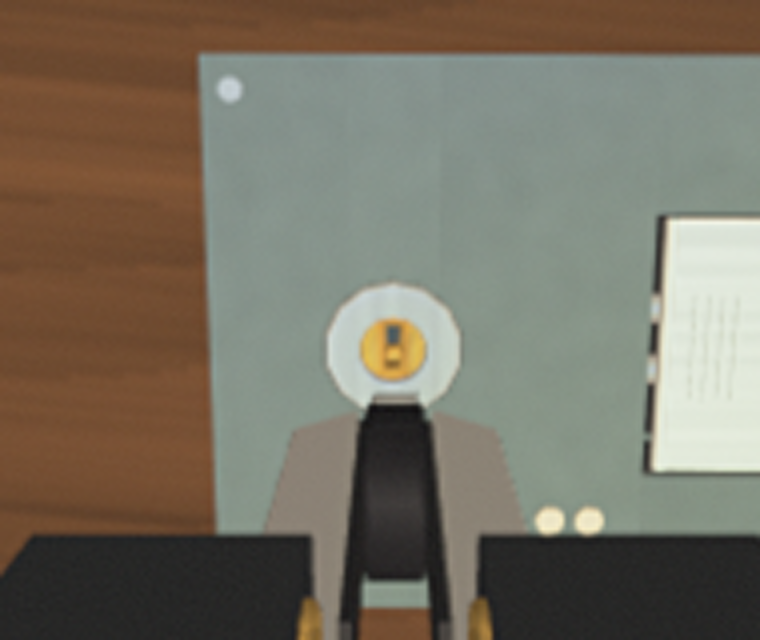

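View pics/s6.png

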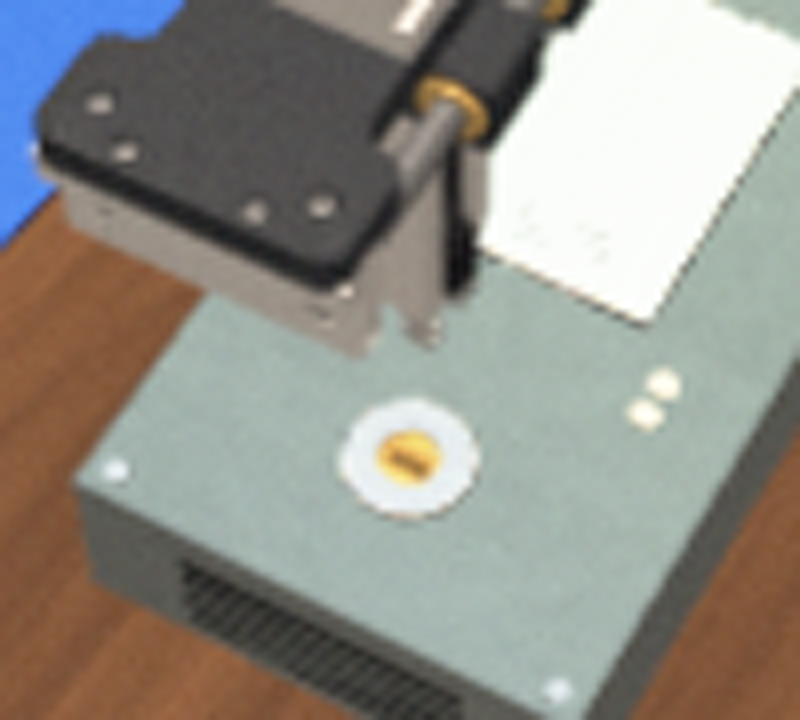

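View pics/d6.png

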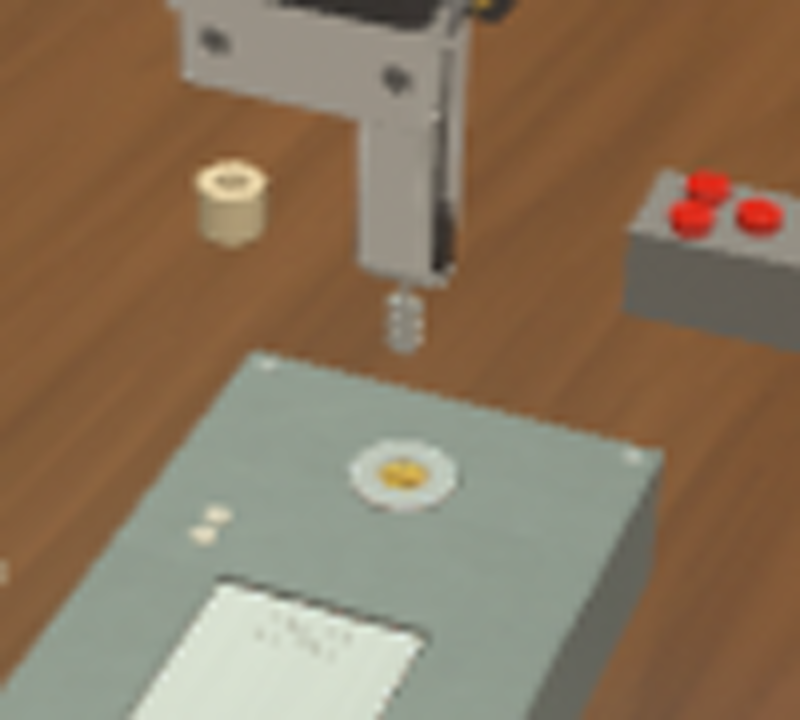

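Run:
```python
from h import *
import pickle
d=pickle.load(open("c6.pkl","rb"))
P=lambda u,v,x0,y0,s:((u+.5)/s-.5+x0,(v+.5)/s-.5+y0)
w=P(394,346,160,110,4); print("lock wrist",ray(d["wrist"],*w,.061))
u=(244,206); s=P(410,458,u[0]-50,u[1]-45,8); print("lock scene",ray(d["scene"],*s,.061))
u=(269,166); s=P(404,475,u[0]-50,u[1]-45,8); print("lock side",ray(d["side"],*s,.061))
t=P(403,351,u[0]-50,u[1]-45,8); print("tip obs",t,"pred",proj(d["side"],[.5833,-.0604,.1382-.0298]),ray(d["side"],*t,.1084))
b=P(404,292,u[0]-50,u[1]-45,8);print("neck top",ray(d["side"],*b,.1382-.002-.001))
st()
```

```text
lock wrist [ 0.58173887 -0.05921077  0.061     ]
lock scene [ 0.58491481 -0.0608515   0.061     ]
lock side [ 0.58173373 -0.05880386  0.061     ]
tip obs (268.9375, 164.4375) pred [[269.34743144 163.75775047]] [ 0.58291903 -0.05745737  0.1084    ]
neck top [ 0.57971247 -0.04999242  0.1352    ]
t 10.45 pos [ 0.5833 -0.0604  0.1382] yawY 1.6664 tilt [ 1.e-04 -3.e-04 -1.e+00] q [-0.166  0.44   1.491 -0.     1.21  -1.832] F [ 0.73 -0.16 -0.35] M [ 0.053 -0.161  0.   ] g 9.62
```

play_rows(
  deltas=[
    [[20,0.7,-0.7,0,0,0,0],[15,0,0,0,0,0,0],[8,0,0,0,0,0,0],[2,0,0,0,0,0,0],[1,0,0,0,0,0,0],[1,0,0,0,0,0,0],[1,0,0,0,0,0,0],[1,0,0,0,0,0,0],[0,0,0,0,0,0,0],[0,0,0,0,0,0,0]],
  ],
  grip_force=55,
)

```text
time_s: 11.45
ee_pos: [0.5826, -0.0594, 0.0889]
eef_rot: [-0.375, 1.571, -0.28]
force: [0.2, 0.7, -0.8]
grip_width: 0.0097
```

Run:
```python
from h import *
st()
```

```text
t 11.45 pos [ 0.5826 -0.0594  0.0889] yawY 1.6661 tilt [ 1.e-04 -0.e+00 -1.e+00] q [-0.164  0.495  1.535 -0.     1.112 -1.83 ] F [ 0.23  0.65 -0.77] M [ 0.094 -0.166 -0.041] g 9.73
```

play_rows(
  deltas=[
    [[1,0,0,0,0,0,0],[1,0,0,0,0,0,0],[1,0,0,0,0,0,0],[1,0,0,0,0,0,0],[0,0,0,0,0,0,0],[0,0,0,0,0,0,0]],
  ],
)

```text
time_s: 12.05
ee_pos: [0.5826, -0.0595, 0.0848]
eef_rot: [2.368, 1.571, 2.463]
force: [0.5, 0.5, -1.4]
grip_width: 0.0095
```

Run:
```python
from h import *
st()
```

```text
t 12.05 pos [ 0.5826 -0.0595  0.0848] yawY 1.666 tilt [-0.  0. -1.] q [-0.164  0.5    1.538  0.     1.104 -1.83 ] F [ 0.5   0.46 -1.39] M [ 0.034 -0.124  0.041] g 9.54
```

play_rows(
  deltas=[
    [[2,0,0,0,0,0,0],[2,0,0,0,0,0,0],[2,0,0,0,0,0,0],[2,0,0,0,0,0,0],[1,0,0,0,0,0,0],[0,0,0,0,0,0,0],[0,0,0,0,0,0,0]],
  ],
)

```text
time_s: 12.75
ee_pos: [0.5826, -0.0594, 0.0758]
eef_rot: [0.216, 1.571, 0.311]
force: [0.7, 0.6, 1.3]
grip_width: 0.0094
```

Run:
```python
from h import *
st()
```

```text
t 12.75 pos [ 0.5826 -0.0594  0.0758] yawY 1.666 tilt [ 0.  0. -1.] q [-0.164  0.511  1.544  0.     1.086 -1.83 ] F [0.74 0.63 1.34] M [ 0.06  -0.348  0.009] g 9.41
```

play_rows(
  deltas=[
    [[0.6,0,1.3,0,0,0,0],[0.6,0,-2.6,0,0,0,0],[0.6,0,2.6,0,0,0,0],[0.6,0,-2.6,0,0,0,0],[0.6,0,2.6,0,0,0,0],[0.6,0,-2.6,0,0,0,0],[0.6,0,2.6,0,0,0,0],[0.6,0,-2.6,0,0,0,0],[0,0,1.3,0,0,0,0]],
  ],
)

```text
time_s: 13.65
ee_pos: [0.5826, -0.0594, 0.0709]
eef_rot: [0.219, 1.571, 0.314]
force: [-1.6, 0.1, 1.4]
grip_width: 0.0092
```

Run:
```python
from h import *
st()
```

```text
t 13.65 pos [ 0.5826 -0.0594  0.0709] yawY 1.666 tilt [ 3.e-04  1.e-04 -1.e+00] q [-0.164  0.518  1.548  0.     1.076 -1.83 ] F [-1.6   0.07  1.37] M [0.113 0.307 0.024] g 9.22
```

play_rows(
  deltas=[
    [[0.6,0,1.3,0,0,0,0],[0.6,0,-2.6,0,0,0,0],[0.6,0,2.6,0,0,0,0],[0.6,0,-2.6,0,0,0,0],[0.6,0,2.6,0,0,0,0],[0.6,0,-2.6,0,0,0,0],[0.6,0,2.6,0,0,0,0],[0.6,0,-2.6,0,0,0,0],[0,0,2.6,0,0,0,0],[0,0,-1.3,0,0,0,0]],
  ],
)

```text
time_s: 14.65
ee_pos: [0.5833, -0.0594, 0.0669]
eef_rot: [-0.161, 1.569, -0.066]
force: [5.6, 1.4, 4.1]
grip_width: 0.0098
```

Run:
```python
from h import *
st()
c=viewer.camera("side");u=proj(c,[.5837,-.0603,.08])[0].astype(int);save(c,"d7.png",(u[0]-50,u[1]-45,u[0]+50,u[1]+45),8)
```

```text
t 14.65 pos [ 0.5833 -0.0594  0.0669] yawY 1.666 tilt [ 1.6e-03 -1.0e-04 -1.0e+00] q [-0.164  0.523  1.549  0.     1.067 -1.83 ] F [5.59 1.41 4.08] M [ 0.491 -1.395 -0.036] g 9.81
```

View pics/d7.png

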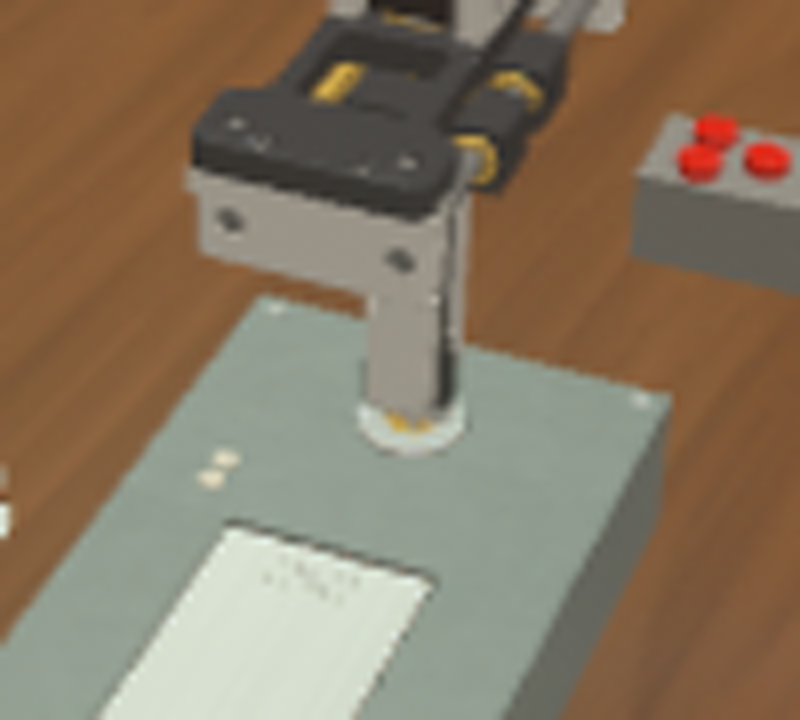

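play_rows(
  deltas=[
    [[0.6,0,1.3,0,0,0,0],[0.6,0,-2.6,0,0,0,0],[0.6,0,2.6,0,0,0,0],[0.6,0,-2.6,0,0,0,0],[0.6,0,2.6,0,0,0,0],[0.6,0,-2.6,0,0,0,0],[0.2,0,2.6,0,0,0,0],[0,0,-2.6,0,0,0,0],[0,0,2.6,0,0,0,0],[0,0,-1.3,0,0,0,0]],
  ],
)

```text
time_s: 15.7
ee_pos: [0.5826, -0.0595, 0.0623]
eef_rot: [3.132, 1.571, -3.056]
force: [5.4, 0.9, 1.1]
grip_width: 0.0098
```

Run:
```python
from h import *
st()
```

```text
t 15.7 pos [ 0.5826 -0.0595  0.0623] yawY 1.6661 tilt [-2.e-04 -0.e+00 -1.e+00] q [-0.164  0.529  1.552 -0.     1.06  -1.83 ] F [5.37 0.95 1.05] M [ 0.201 -1.213 -0.027] g 9.81
```

play_rows(
  deltas=[
    [[0.4,0,0,0,0,0,0],[0.4,0,0,0,0,0,0],[0,0,0,0,0,0,0],[0,0,0,0,0,0,0]],
  ],
)

```text
time_s: 16.1
ee_pos: [0.5828, -0.0595, 0.0621]
eef_rot: [-0.27, 1.57, -0.175]
force: [1.3, 1.0, 6.5]
grip_width: 0.0096
```

Run:
```python
from h import *
st()
ims=[]
for n in("scene","side"):
    c=viewer.camera(n);u=proj(c,[.5827,-.0596,.07])[0].astype(int);im=c["img"][u[1]-25:u[1]+25,u[0]-25:u[0]+25,::-1];ims.append(cv2.resize(im,None,fx=8,fy=8,interpolation=cv2.INTER_CUBIC))
cv2.imwrite("pics/p8.png",np.hstack(ims))
c=viewer.camera("wrist"); save(c,"w8.png",(160,110,350,270),4)
```

```text
t 16.1 pos [ 0.5828 -0.0595  0.0621] yawY 1.666 tilt [ 6.e-04 -1.e-04 -1.e+00] q [-0.164  0.529  1.553 -0.     1.059 -1.83 ] F [1.31 0.96 6.47] M [ 0.145 -0.391 -0.016] g 9.56
```

View pics/p8.png

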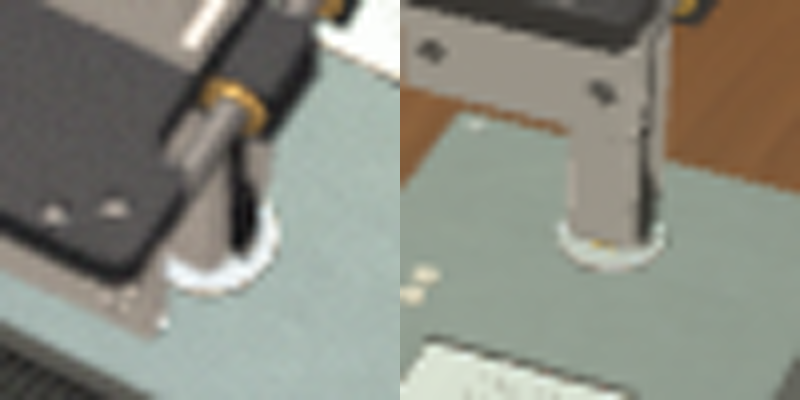

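View pics/w8.png

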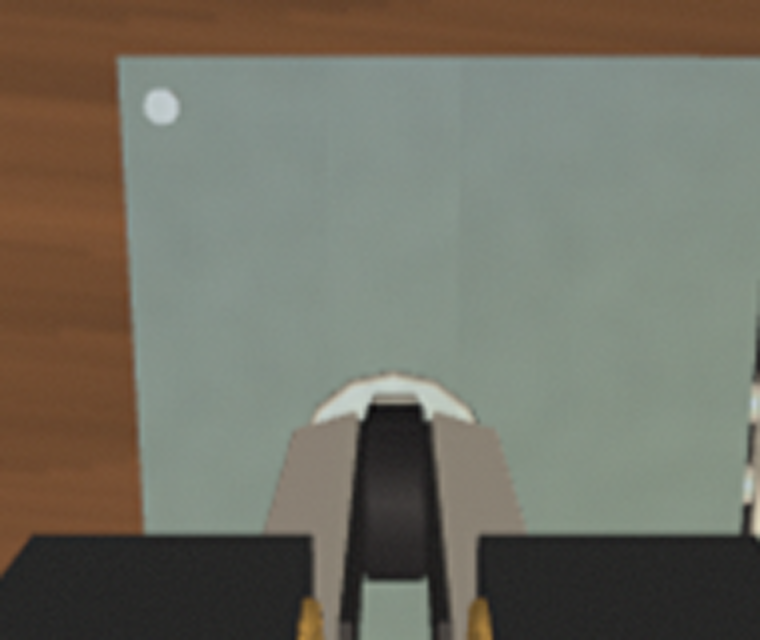

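play_rows(
  deltas=[
    [[0.5,0,1.2,0,0,0,0],[0.5,0,-2.4,0,0,0,0],[0.5,0,2.4,0,0,0,0],[0,0,-2.4,0,0,0,0],[0,0,2.4,0,0,0,0],[0,0,-1.2,0,0,0,0],[0,0,0,0,0,0,0]],
  ],
)

```text
time_s: 16.95
ee_pos: [0.5836, -0.0596, 0.0618]
eef_rot: [-0.262, 1.568, -0.167]
force: [1.2, 0.1, 14.1]
grip_width: 0.0097
```

Run:
```python
from h import *
st()
```

```text
t 16.95 pos [ 0.5836 -0.0596  0.0618] yawY 1.666 tilt [ 3.2e-03 -5.0e-04 -1.0e+00] q [-0.164  0.53   1.552 -0.     1.056 -1.83 ] F [ 1.22  0.06 14.14] M [ 0.098 -0.395  0.022] g 9.71
```

play_rows(
  deltas=[
    [[-0.5,0,0,0.1,0,0,0],[0,0,0,0.1,0,0,0],[0,0,0,0.1,0,0,0],[0,0,0,0.1,0,0,0],[0,0,0,0.1,0,0,0],[0,0,0,0,0,0,0]],
  ],
)

```text
time_s: 17.55
ee_pos: [0.5834, -0.0596, 0.0619]
eef_rot: [0.264, 1.568, -0.144]
force: [2.1, -0.5, 10.7]
grip_width: 0.0095
```

Run:
```python
from h import *
st()
c=viewer.camera("wrist"); save(c,"w9.png",(160,110,350,270),4)
```

```text
t 17.55 pos [ 0.5834 -0.0596  0.0619] yawY 1.1624 tilt [ 2.4e-03 -3.0e-04 -1.0e+00] q [-0.164  0.53   1.552  0.     1.057 -1.327] F [ 2.12 -0.55 10.67] M [ 0.145 -0.455  0.   ] g 9.54
```

View pics/w9.png

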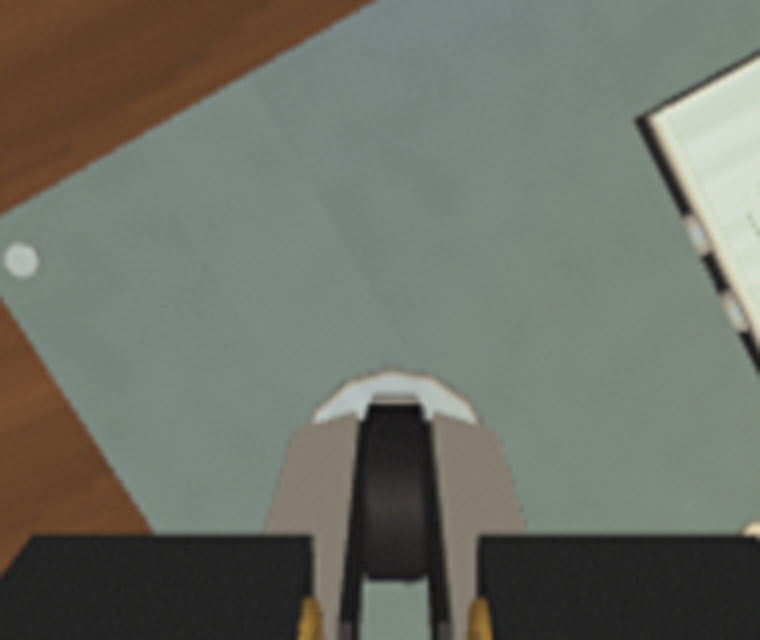

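The key turns with the fingers. The bow is still square in the pads at (395,490) and side forces are small, so I'll continue the turn.

play_rows(
  deltas=[
    [[0,0,0,0.12,0,0,0],[0,0,0,0.12,0,0,0],[0,0,0,0.12,0,0,0],[0,0,0,0.12,0,0,0],[0,0,0,0.12,0,0,0],[0,0,0,0.12,0,0,0],[0,0,0,0.12,0,0,0],[0,0,0,0.12,0,0,0],[0,0,0,0,0,0,0]],
  ],
)

```text
time_s: 18.5
ee_pos: [0.5836, -0.0594, 0.0619]
eef_rot: [1.3, 1.568, -0.069]
force: [3.1, 1.1, 9.1]
grip_width: 0.0098
```

Run:
```python
from h import *
st()
```

```text
t 18.5 pos [ 0.5836 -0.0594  0.0619] yawY 0.2017 tilt [ 3.2e-03 -2.0e-04 -1.0e+00] q [-0.164  0.53   1.552  0.     1.056 -0.366] F [3.12 1.09 9.08] M [ 0.254 -0.842  0.013] g 9.75
```

Turned about 1.465 rad so far. Going in small steps towards the stop while watching the moment.

play_rows(
  deltas=[
    [[0,0,0,0.07,0,0,0],[0,0,0,0.07,0,0,0],[0,0,0,0.07,0,0,0],[0,0,0,0.05,0,0,0],[0,0,0,0,0,0,0],[0,0,0,0,0,0,0],[0,0,0,0,0,0,0]],
  ],
)

```text
time_s: 19.2
ee_pos: [0.5837, -0.0594, 0.0619]
eef_rot: [1.546, 1.567, -0.079]
force: [3.8, 1.6, 9.7]
grip_width: 0.0096
```

Run:
```python
from h import *
st()
c=viewer.camera("wrist"); save(c,"w10.png",(160,110,350,270),4)
c=viewer.camera("side"); save(c,"d10.png",None,1.5)
c=viewer.camera("scene"); save(c,"s10.png",None,1.5)
st()
```

```text
t 19.2 pos [ 0.5837 -0.0594  0.0619] yawY -0.0539 tilt [ 3.3e-03 -3.0e-04 -1.0e+00] q [-0.164  0.53   1.552  0.     1.056 -0.11 ] F [3.77 1.6  9.65] M [ 0.291 -0.989  0.067] g 9.64
t 19.35 pos [ 0.5837 -0.0595  0.0619] yawY -0.0539 tilt [ 3.3e-03 -3.0e-04 -1.0e+00] q [-0.164  0.53   1.552  0.     1.056 -0.11 ] F [4.75 0.5  8.72] M [ 0.22  -0.994  0.077] g 9.45
```

View pics/w10.png

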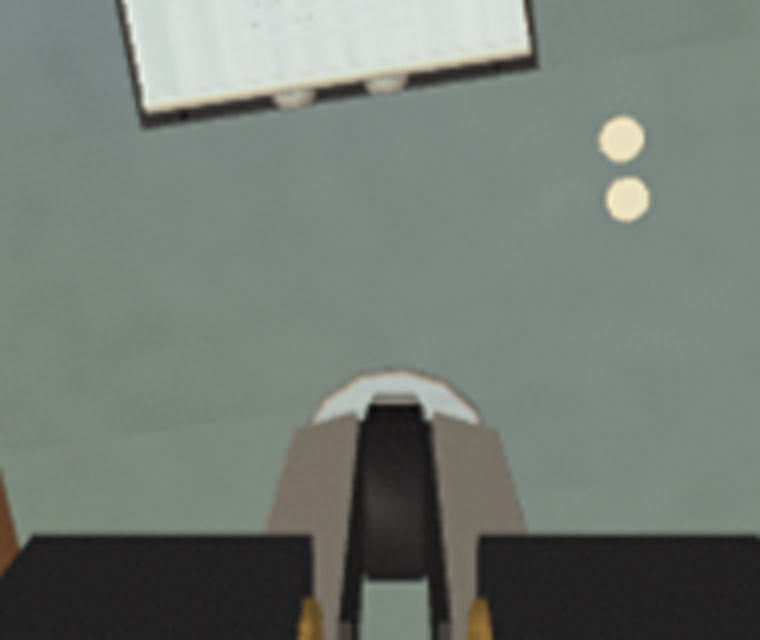

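View pics/d10.png

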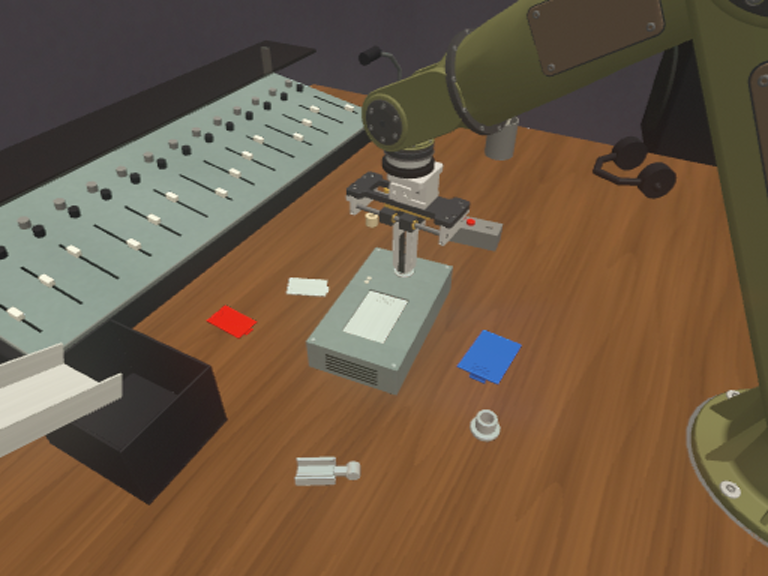

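View pics/s10.png

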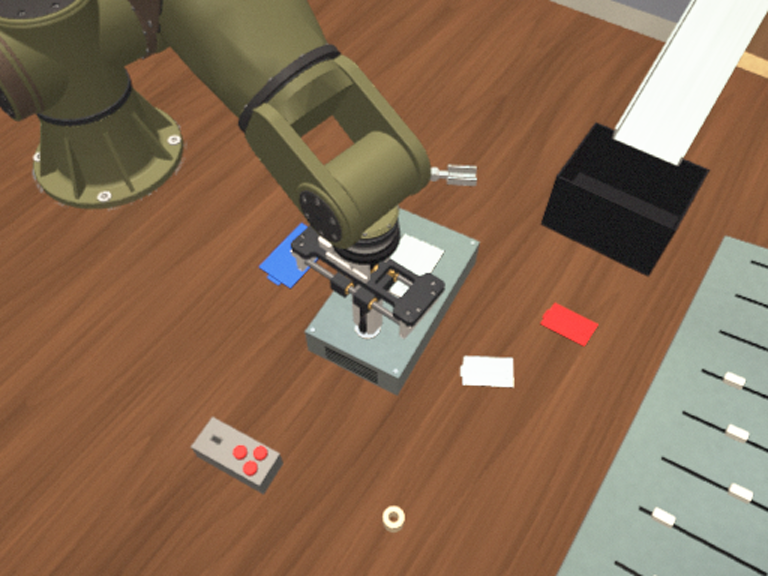

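play_rows(
  deltas=[
    [[0,0,0,0.04,0,0,0],[0,0,0,0,0,0,0],[0,0,0,0,0,0,0],[0,0,0,0,0,0,0],[0,0,0,0,0,0,0]],
  ],
)

```text
time_s: 19.85
ee_pos: [0.5837, -0.0594, 0.0619]
eef_rot: [1.57, 1.567, -0.095]
force: [3.4, 2.1, 9.4]
grip_width: 0.0097
```

Run:
```python
from h import *
st()
c=viewer.camera("side"); r=R.from_euler("z",.0945).as_matrix()[:2,:2]
w=r@np.array([[-.032,-.015],[.032,-.015],[.032,.085],[-.032,.085]]).T
for z in(.058,.067):
    P=np.c_[w.T+[.576,.0192],np.full(4,z)]; p=proj(c,P); print(z,((p-[220,180]+.5)*8-.5).round())
save(c,"d11.png",(220,180,290,240),8)
st()
```

```text
t 19.85 pos [ 0.5837 -0.0594  0.0619] yawY -0.0938 tilt [ 3.4e-03 -3.0e-04 -1.0e+00] q [-0.164  0.53   1.552  0.     1.056 -0.07 ] F [3.4  2.12 9.45] M [ 0.253 -0.948  0.09 ] g 9.72
0.058 [[415. 160.]
 [213. 104.]
 [ 64. 322.]
 [280. 389.]]
0.067 [[416. 137.]
 [213.  81.]
 [ 63. 298.]
 [280. 365.]]
t 19.9 pos [ 0.5837 -0.0595  0.0619] yawY -0.0939 tilt [ 3.4e-03 -3.0e-04 -1.0e+00] q [-0.164  0.53   1.552  0.     1.056 -0.07 ] F [5.73 2.02 9.91] M [ 0.214 -1.004  0.056] g 9.69
```

View pics/d11.png

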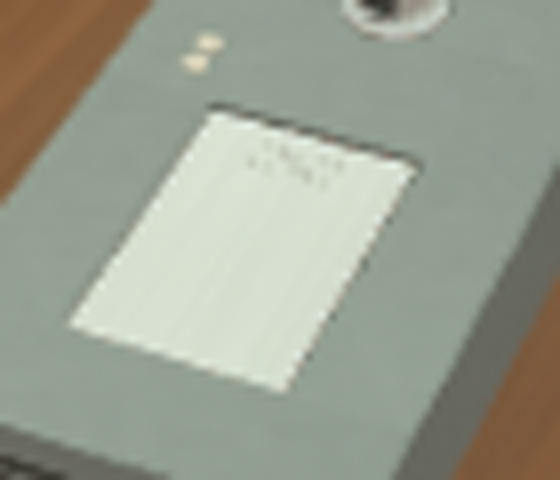

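The cover corners, at (213,110) and (416,168), match the flush prediction (z = 58 mm). The key is home and turned about 1.76 rad. Handing in.

Run:
```python
from h import *
st(); print(hand_in())
```

```text
t 19.9 pos [ 0.5837 -0.0595  0.0619] yawY -0.0939 tilt [ 3.4e-03 -3.0e-04 -1.0e+00] q [-0.164  0.53   1.552  0.     1.056 -0.07 ] F [5.73 2.02 9.91] M [ 0.214 -1.004  0.056] g 9.69
the job is handed in; nothing more can be done
None
```

I handed the job in at 19.9 s, still gripping the key and holding it turned. `hand_in()` gives no verdict, so the results below are my own readings.

- **Cover:** I pressed the raised end down until it stopped at 58.2 mm with about 15 N. In the last side view its corners match a flush plate, not one standing 9 mm proud.
- **Key home:** I took the key from the tidy and rocked it down past both pins. The finger tips stopped within 1 mm of the expected home height and stayed there under 14 N of push. The key had not slipped in the grip, and the tool was within 0.004 rad of upright.
- **Turn:** I turned the key 1.76 rad clockwise. Allowing for its play, the plug should be at 1.51 rad or more, above the 1.3 needed. I couldn't read the plug itself. The turning moment read 0.06 to 0.09 N m, which fits the spring at or near the stop, but that reading is noisy.
- **Hold:** The grip is set to 55 N, with about 10 N of downward push held on the bow. There is also a steady side force of 3 to 6 N on the tool, which I left as it was.
- **Mic clip, collar and spacer:** I never touched them. The clip and spacer look unmoved in both last full views, and the collar does in the side view; the arm hides it in the scene view.

No check failed. The one disagreement was 1 to 3 mm between the cameras on the switch position. I used a compromise, and the key went in without resistance.

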